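Dial the combination of the larger lockbox

ROBOT

A 6-joint arm with a two-finger parallel gripper is mounted at the origin on a cart in front of the work surface, level with it; the furniture and walls round the work are solid. World frame = base frame: x ahead of the robot, y to its left, z up, the work surface at z = 0. Lengths are in m, angles in rad, forces in N, time in s.
With the tool pointing down it reaches from about 0.225 to 0.725 m from the base axis. Payload 3.1 kg.
Tool frame: the origin (TCP) lies midway between the tips of the shut fingers; the grasp point (between the pads) lies 19 mm behind it; z points along the fingers, y is the line along which they close (so a half turn about z gives the same grasp; the last joint's range is limited). The gripper opens to 85 mm and grips with 20 to 120 N. Pads are 22 mm wide; open, the fingers measure 114 mm over their backs; the gripper's body (76 mm by 85 mm) begins 54 mm behind the grasp point. The pads swing forward as they close: fully open they stand 13 mm farther back than shut.
Start: joints at [1.001, 0.048, 0.099, 1.622, 0, 1.443], TCP at [0.224, 0.475, 0.231] pointing down, gripper open.
Joint ranges: [-2.91, 2.91], [-0.99, 1.94], [-1.21, 1.42], [-2.12, 2.29], [-1.49, 1.47], [-3.14, 3.14]. Speed limits (rad/s): [2.79, 2.79, 3.14, 3.14, 3.14, 3.14].

INTERFACE

Orientations are given as [roll, pitch, yaw] about the fixed x, y, z axes, in that order (R = Rz(yaw) Ry(pitch) Rx(roll)).
In Python, from bench import ctrl, readout, snapshot, camera_model gives the robot as it stands. Calls block until the motion is done:
- ctrl.goto(position, orientation): joint-space move of the TCP to a pose.
- ctrl.move_linear(position, attitude=None, rate=0.15): straight line of the TCP; attitude=None keeps the orientation; rate is the mean speed in m/s.
- ctrl.goto_joints(angles): joint-space move.
- ctrl.gripper_open() and ctrl.close(grip_force=None): open the fingers fully, or close them until they stop; grip_force is the grip in N (None keeps the last).
- ctrl.sleep(seconds).
- ctrl.inverse_kinematics(position, orientation): joint angles nearest the present ones, or None.
- readout.read_state(): the state.
- snapshot(name): name is "side" or "top" or "wrist"; returns the picture (480x640x3 uint8, blue, green, red); there is no depth.
- camera_model(name): a dict with "fx", "fy", "cx", "cy" (pixels), "dist_coeffs" ([k1, k2, p1, p2, k3] as OpenCV has them; the pictures are not rectified), "R" (3x3) and "t" (3): a world point X has camera coordinates R X + t. Camera axes: x right, y down, z forward; pixel columns grow to the right and rows downward; lengths in m; the calibration is good to about 2 mm. A picture is of the moment at which its call begins: read the wrist's pose just before it. camera_model takes no time and is no camera call; for the wrist camera it gives the pose at the moment of the call.
A pose or a line that the arm cannot do raises ctrl.Unreachable and nothing moves.
- ctrl.finish_job(): hands the job in; it is judged then, once.
The state is a dict: "t": time; "joint_pos": joint angles; "joint_vel": joint speeds; "tau": joint torques, N m; "eef_pos": TCP position; "ee_rot": TCP orientation; "ft_force": force on the tool from outside, world axes, zero at the start; "moment": the same for the moment, N m; "gripper_width": finger opening in m; "grasp_force": force on a finger pad.
Only numpy, scipy, OpenCV 4.12 (cv2) and the standard library are available. Lean on these libraries where they do the work, as an engineer would, in place of code of your own. Each camera call takes 0.05 s, during which the arm holds its last target. There are 200 camera calls.

TASK

Dial the combination three-one-two into the larger of the two grey lockboxes: turn its dial clockwise until the white pointer is at the mark with three dots, then back anticlockwise, past the two dots, to the mark with one dot, then clockwise again to the mark with two dots, stopping for about a second at each, and let go leaving it there. Leave the smaller lockbox's dial as it is, and do not knock the glass flask between the boxes.

Things in the scene. Friction and masses are not known exactly. Their poses are not given: they have to be found in the camera images.
- large_dial_grip (a point): Centre of the black grip bar (46 long x 14 wide x 34 mm high, flat sides) of the dial in mid-lid of the LARGER fixed grey box (144 x 184 x 60 mm high). On the dial's upright axis, 17 mm below the bar's top, 17 mm above its round skirt (53 mm across; under it a 105 mm aluminium plate). Turns with the dial: x along the bar to the end with the white pointer line, y across the bar, z up.
- large_dial (a joint): Its angle (rad), growing clockwise from above; 0: pointer to the back of the box (hinge side, away from robot). 7 mm black dots on the plate, in rows outward from the axis: one dot at -0.6 (left), two at 0, three at +0.6 (right). Starts between one dot and 0.2 past two. Light even friction (0.04 N m), stays where left, end stops at -0.85 and 0.85, past the outer marks.
- small_dial_nose (a point): Top of the pointer end of the dial on the SMALLER grey box (112 x 112 x 60 mm high, fixed, its dial just like the other), 23 mm out from that dial's axis, 105 mm above the bench. That dial turns as easily and must be left alone. The two boxes stand left and right, either way round, turned up to 0.3 rad.
- flask: Conical glass flask, 65 mm across its foot and 103 mm high, loose, standing on the bench between the two boxes. Origin: centre of its underside, z up.
Mind the look-alikes: they are no part of the job. Leave any pink or red look-alike of the flask alone.

How it is judged:
On the way, in this order (a step that is already met when the one before it is completed fails the run):
1. the larger box's dial rests at three dots (within 0.19 rad) (value of joint large_dial between 0.41 and 0.79 rad and velocity of joint large_dial between -0.15 and 0.15 rad/s), for 0.3 s.
2. then it rests at one dot (within 0.19 rad) (value of joint large_dial between -0.79 and -0.41 rad and velocity of joint large_dial between -0.15 and 0.15 rad/s), for 0.3 s.
3. then it rests at two dots (within 0.19 rad) (value of joint large_dial between -0.19 and 0.19 rad and velocity of joint large_dial between -0.15 and 0.15 rad/s), for 0.3 s.
At the end, for the whole second after the job is handed in: The larger box's dial rests, let go, with its pointer within 0.19 rad (11 degrees) of two dots; the smaller box's dial is as it was (pointer end moved less than 6 mm) and the flask stands upright within 30 mm of where it was (value of joint large_dial between -0.19 and 0.19 rad and velocity of joint large_dial between -0.05 and 0.05 rad/s and distance of small_dial_nose from where it was at the start of the episode below 0.006 m and distance of flask from where it was at the start of the episode below 0.03 m and angle between flask's own z axis and vertical below 0.3 rad); the robot touches nothing.
It fails at once if the smaller lockbox's dial is turned (its pointer end moves more than 6 mm) (distance of small_dial_nose from where it was at the start of the episode above 0.006 m).
It fails at once if the flask is knocked (moved more than 30 mm or tipped) (distance of flask from where it was at the start of the episode above 0.03 m or angle between flask's own z axis and vertical above 0.3 rad).
It also fails if it takes over 45 s, if anything falls off the work surface, if the arm or the gripper's body presses on something with over 40 N, if the wrist force passes 120 N, or if a joint passes its speed limit or range.

## Working session

There is one attempt and no reset: what is moved stays moved. The work goes in short steps, each a Python script; the robot and the scene stay as the last script left them, time stands still between calls to the robot, and variables do not carry over. Pictures are saved under pics/ and viewed, at most 10 in all, crops included, and the job is handed in when it is done.

```bash
mkdir -p pics; python3 - <<'E'
from bench import ctrl, readout, snapshot, camera_model
import cv2,numpy as np
a=snapshot("top");b=snapshot("side")
cv2.imwrite("pics/top.png",a);cv2.imwrite("pics/side.png",b)
for n in("top","side"):
  m=camera_model(n);print(n,m["fx"],m["cx"],m["cy"],m["dist_coeffs"],np.round(-np.array(m["R"]).T@m["t"],3),np.round(m["R"],2).tolist())
s=readout.read_state();print(s["t"],s["ee_rot"],s["gripper_width"])
E
```

```text
top 477.7397577595737 319.15768604095433 242.36955164213788 [-0.01630492  0.          0.          0.          0.        ] [0.373 0.037 1.062] [[0.03, -1.0, -0.02], [-0.99, -0.02, -0.16], [0.16, 0.02, -0.99]]
side 467.90034963987955 312.3363946688261 240.92013004964426 [0.00859299 0.         0.         0.         0.        ] [ 0.025 -0.838  0.547] [[0.86, -0.51, -0.02], [-0.23, -0.34, -0.91], [0.45, 0.79, -0.41]]
0.1 [-3.13941769e+00 -2.94222255e-04  2.69976481e+00] 0.08556970970634968
```

View pics/top.png

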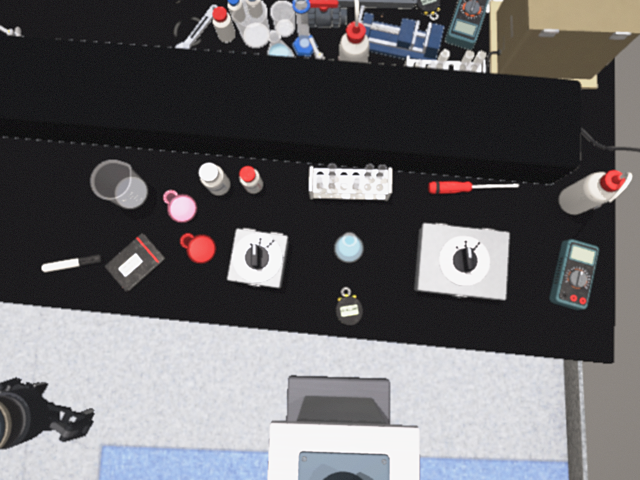

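View pics/side.png

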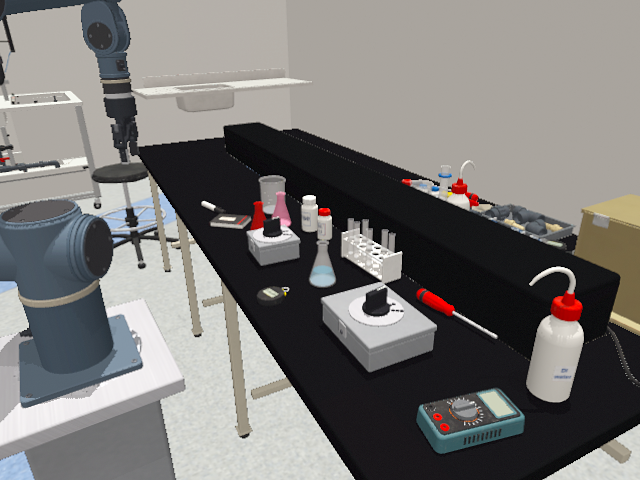

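The top view shows two grey boxes: the smaller at about (258,258) and the larger at about (463,261), with its dial at (466,260). The blue-liquid flask is at (349,247), and the red and pink look-alikes are at (200,248) and (181,207). The right box is clearly bigger (about 90x75 px against 57x57), so it is the target. Next I'll measure it and confirm in a crop.

```bash
cat > h.py <<'E'
from bench import ctrl, readout, snapshot, camera_model
import cv2,numpy as np
def ray(m,uv,z):
    K=np.array([[m["fx"],0,m["cx"]],[0,m["fy"],m["cy"]],[0,0,1]])
    p=cv2.undistortPoints(np.array(uv,float).reshape(-1,1,2),K,np.array(m["dist_coeffs"])).reshape(-1,2)
    R=np.array(m["R"]);c=-R.T@np.array(m["t"])
    d=np.c_[p,np.ones(len(p))]@R
    return c+d*((z-c[2])/d[:,2])[:,None]
def proj(m,X):
    K=np.array([[m["fx"],0,m["cx"]],[0,m["fy"],m["cy"]],[0,0,1]])
    return cv2.projectPoints(np.array(X,float).reshape(-1,1,3),cv2.Rodrigues(np.array(m["R"]))[0],np.array(m["t"]),K,np.array(m["dist_coeffs"]))[0].reshape(-1,2)
E
python3 - <<'E'
from h import *
a=cv2.imread("pics/top.png");m=camera_model("top")
g=a.min(2)
for nm,(x0,x1) in {"L":(405,520),"S":(222,295)}.items():
    k=np.zeros_like(g);k[215:310,x0:x1]=(g[215:310,x0:x1]>120)*255
    c=max(cv2.findContours(k,0,2)[0],key=cv2.contourArea)
    c=cv2.convexHull(c)[:,0]
    P=ray(m,c,0.06)[:,:2].astype(np.float32);r=cv2.minAreaRect(P);print(nm,"box",r)
    w=np.zeros_like(g);w[215:310,x0:x1]=(g[215:310,x0:x1]>232)*255
    c=max(cv2.findContours(w,0,2)[0],key=cv2.contourArea);c=cv2.convexHull(c)[:,0]
    P=ray(m,c,0.062)[:,:2].astype(np.float32);print(" plate",cv2.minEnclosingCircle(P),P.mean(0))
print("flask",ray(m,[[349,247]],0.04))
cv2.imwrite("pics/c1.png",cv2.resize(a[215:310,405:520],None,fx=6,fy=6,interpolation=2))
E
```

```text
L box ((0.5002100467681885, -0.24222397804260254), (0.18487893044948578, 0.15084286034107208), 84.99345397949219)
 plate ((0.5011752247810364, -0.23087869584560394), 0.06544248014688492) [ 0.4991298  -0.24435927]
S box ((0.4964691400527954, 0.1926337629556656), (0.11293864995241165, 0.11922400444746017), 83.03302001953125)
 plate ((0.4960426092147827, 0.19229352474212646), 0.07481484115123749) [0.49717373 0.20182888]
flask [[ 0.5262897 -0.0022709  0.04     ]]
```

View pics/c1.png

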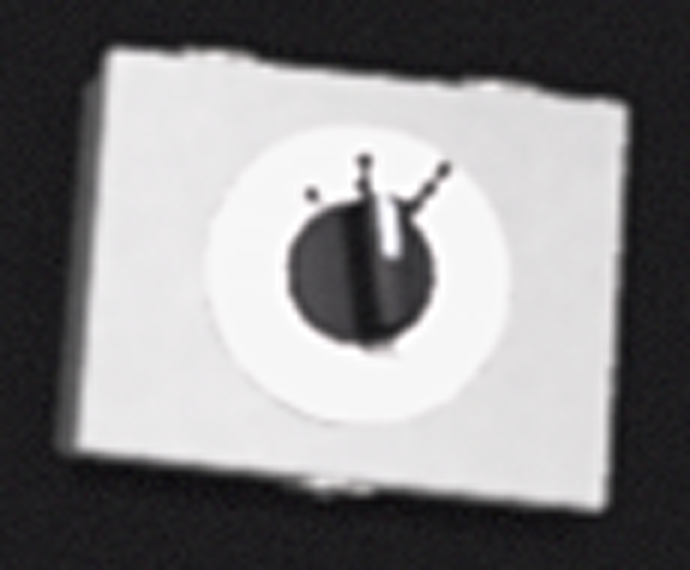

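The crop confirms the target: the larger box with its white pointer just right of the two-dot row, and the one-dot mark at crop (312,195) with the three-dot row out to (445,168). I'll go above it and look with the wrist camera.

```bash
python3 - <<'E'
from h import *
c=[0.500,-0.242]
for base in (0,np.pi):
    for d in (-0.7,-0.35,0,0.35,0.7):
        y=-0.087-d+base
        for z in(.3,.107):
            q=ctrl.inverse_kinematics(c+[z],[np.pi,0,y]); print(round(base,1),d,z,None if q is None else np.round(q,2))
y0=-0.087
for y in(y0,y0+np.pi):
    try: ctrl.goto(c+[0.3],[np.pi,0,y]);break
    except ctrl.Unreachable: print("unreach")
m=camera_model("wrist");w=snapshot("wrist");cv2.imwrite("pics/w1.png",w)
s=readout.read_state();print(s["t"],s["eef_pos"],s["ee_rot"],np.round(s["joint_pos"],2))
print(proj(m,[c+[.062],c+[.105]]))
E
```

```text
0 -0.7 0.3 [-0.57  0.16  0.36  1.77  0.    1.96]
0 -0.7 0.107 [-0.57  0.14 -0.05  1.38  0.    1.96]
0 -0.35 0.3 [-0.57  0.16  0.36  1.77  0.    2.31]
0 -0.35 0.107 [-0.57  0.14 -0.05  1.38  0.    2.31]
0 0 0.3 [-0.57  0.16  0.36  1.77  0.    2.66]
0 0 0.107 [-0.57  0.14 -0.05  1.38  0.    2.66]
0 0.35 0.3 [-0.57  0.16  0.36  1.77  0.    3.01]
0 0.35 0.107 [-0.57  0.14 -0.05  1.38  0.    3.01]
0 0.7 0.3 [-0.57  0.16  0.36  1.77  0.   -2.93]
0 0.7 0.107 [-0.57  0.14 -0.05  1.38  0.   -2.93]
3.1 -0.7 0.3 [-0.57  0.16  0.36  1.77  0.   -1.18]
3.1 -0.7 0.107 [-0.57  0.14 -0.05  1.38  0.   -1.18]
3.1 -0.35 0.3 [-0.57  0.16  0.36  1.77  0.   -0.83]
3.1 -0.35 0.107 [-0.57  0.14 -0.05  1.38  0.   -0.83]
3.1 0 0.3 [-0.57  0.16  0.36  1.77  0.   -0.48]
3.1 0 0.107 [-0.57  0.14 -0.05  1.38  0.   -0.48]
3.1 0.35 0.3 [-0.57  0.16  0.36  1.77  0.   -0.13]
3.1 0.35 0.107 [-0.57  0.14 -0.05  1.38  0.   -0.13]
3.1 0.7 0.3 [-0.57  0.16  0.36  1.77  0.    0.22]
3.1 0.7 0.107 [-0.57  0.14 -0.05  1.38  0.    0.22]
2.8667 [ 0.50030848 -0.24113679  0.29998992] [-3.14135331e+00  2.06165893e-05 -8.54550055e-02] [-0.57  0.16  0.36  1.77  0.    2.66]
[[317.20293932 199.50160385]
 [317.31500402 208.68058024]]
```

View pics/w1.png

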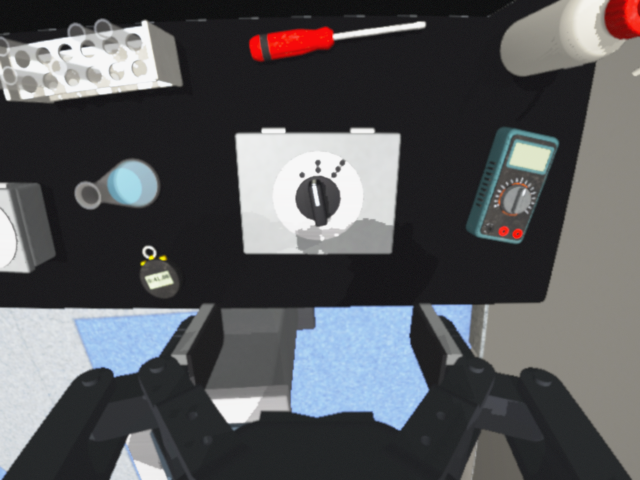

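The wrist view shows the large dial at (318,198), with dots at (302,175), (318,163)/(318,171) and (334,174)–(343,162), and the pointer near 12 o'clock, slightly left. Next I'll measure the axis and angles.

```bash
python3 - <<'E'
from h import *
a=cv2.imread("pics/w1.png");m=camera_model("wrist");g=a.max(2)
k=np.zeros_like(g);k[140:225,270:370]=(g[140:225,270:370]<110)*255
n,l,st,ce=cv2.connectedComponentsWithStats(k)
for i in range(1,n):
    if st[i,4]<4: continue
    print(st[i],ce[i],ray(m,[ce[i]],.062 if st[i,4]<100 else .071)[0])
i=1+np.argmax(st[1:,4]);c=max(cv2.findContours((l==i).astype(np.uint8),0,2)[0],key=cv2.contourArea)
e=cv2.fitEllipse(c);print("skirt",e,ray(m,[e[0]],.07))
P=ray(m,c[:,0],.07)[:,:2].astype(np.float32);print(cv2.minEnclosingCircle(P))
w=(a.min(2)[170:225,295:342]>150)
hull=cv2.convexHull(c);mask=np.zeros_like(g);cv2.fillPoly(mask,[hull],255);mask=cv2.erode(mask,np.ones((5,5)))
ys,xs=np.where((mask>0)&(a.min(2)>130));p=np.c_[xs,ys]
W=ray(m,p,.105)[:,:2];print(len(p),p.min(0),p.max(0),W.mean(0));u,s,v=np.linalg.svd(W-W.mean(0));print("line dir",np.arctan2(v[0,1],v[0,0]),s)
cv2.imwrite("pics/c2.png",cv2.resize(a[145:235,260:380],None,fx=6,fy=6,interpolation=2))
E
```

```text
[316 161   4   4  11] [317.36363636 162.45454545] [ 0.54213591 -0.24579889  0.062     ]
[340 161   4   4  13] [341.84615385 162.53846154] [ 0.53971049 -0.27309573  0.062     ]
[336 167   4   4  12] [337.5 168.5] [ 0.53351431 -0.26780545  0.062     ]
[316 168   4   4  12] [317.5 169.5] [ 0.53432199 -0.24528605  0.062     ]
[300 173   4   4  12] [301.5 174.5] [ 0.5302918  -0.22677435  0.062     ]
[332 173   4   4  13] [333.38461538 174.61538462] [ 0.5270596  -0.26270748  0.062     ]
[ 296  176   44   49 1422] [317.93459916 199.29395218] [ 0.50219214 -0.24300883  0.071     ]
skirt ((317.66119384765625, 198.51116943359375), (42.04520034790039, 45.197288513183594), 170.9708251953125) [[ 0.50289532 -0.24276244  0.07      ]]
((0.5000109076499939, -0.2437867969274521), 0.02843688614666462)
117 [312 180] [319 205] [ 0.51584006 -0.24124577]
line dir -3.0516133962414735 [0.07897289 0.01504199]
```

View pics/c2.png

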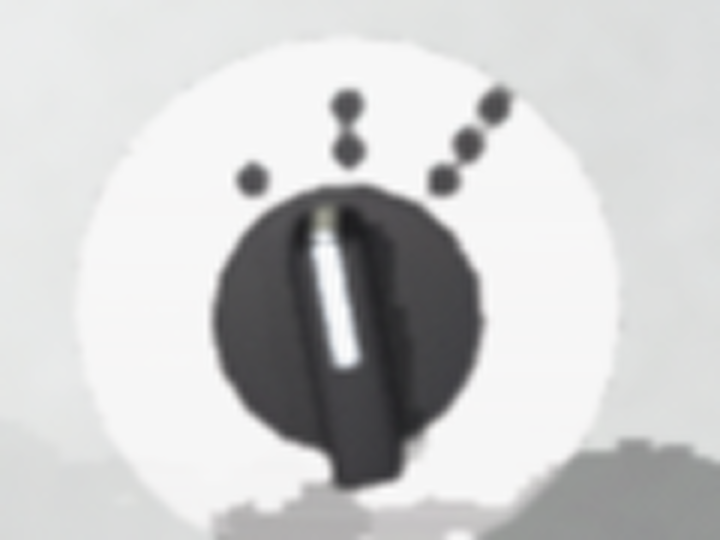

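The axis is about (0.502, -0.2425), from the dots and the skirt. The box yaw is about -0.087, and the pointer angle about 0.09 in world, so the dial is at about -0.18. I'll grasp next.

```bash
python3 - <<'E'
from h import *
c=[0.502,-0.2425];y=-0.087+0.18+np.pi
def st(n):
    s=readout.read_state();print(n,round(s["t"],2),np.round(s["eef_pos"],4),np.round(s["ee_rot"],3),"F",np.round(s["ft_force"],1),"M",np.round(s["moment"],2),round(s["gripper_width"],4),s["grasp_force"])
ctrl.goto(c+[0.2],[np.pi,0,y]);st("above")
ctrl.move_linear(c+[0.077]);st("down")
ctrl.close(25);ctrl.sleep(.3);st("closed")
E
```

```text
above 5.66 [ 0.5021 -0.2425  0.2001] [-3.141  0.    -3.049] F [ 0.7  0.2 -0. ] M [ 0.05  0.01 -0.03] 0.0853 0.0
down 6.62 [ 0.5027 -0.243   0.0782] [-3.140e+00  2.000e-03 -3.049e+00] F [ 0.2 -0.   0.7] M [ 0. -0. -0.] 0.0852 0.0
closed 7.58 [ 0.5021 -0.2426  0.0772] [-3.141  0.    -3.049] F [-0.5 -0.1  2.6] M [-0.01  0.09  0.04] 0.013 27.75147020816803
```

```bash
cat > turn.py <<'E'
from h import *
c=[0.502,-0.2425]
def st(n):
    s=readout.read_state();print(n,round(s["t"],2),np.round(s["eef_pos"],4),"theta",round((-0.087-s["ee_rot"][2]+np.pi+np.pi)%(2*np.pi)-np.pi,3),"F",np.round(s["ft_force"],1),"M",np.round(s["moment"],2),round(s["gripper_width"],4),round(s["grasp_force"],1))
def turn(seq):
    for th in seq:
        ctrl.goto(c+[0.077],[np.pi,0,np.pi-0.087-th])
    ctrl.sleep(1.0);st("at %.2f"%seq[-1])
E
python3 - <<'E'
from turn import *
turn([0.2,0.6])
m=camera_model("wrist");cv2.imwrite("pics/w2.png",snapshot("wrist"));cv2.imwrite("pics/t2.png",np.array(snapshot("side"))[260:380,310:450].repeat(4,0).repeat(4,1))
print(proj(m,[c+[.105]]))
E
```

```text
at 0.60 9.49 [ 0.5022 -0.2426  0.0773] theta 0.6 F [-2.1 -0.   5.3] M [0.07 0.12 0.04] 0.0137 28.2
[[315.62347165 342.44025325]]
```

View pics/w2.png

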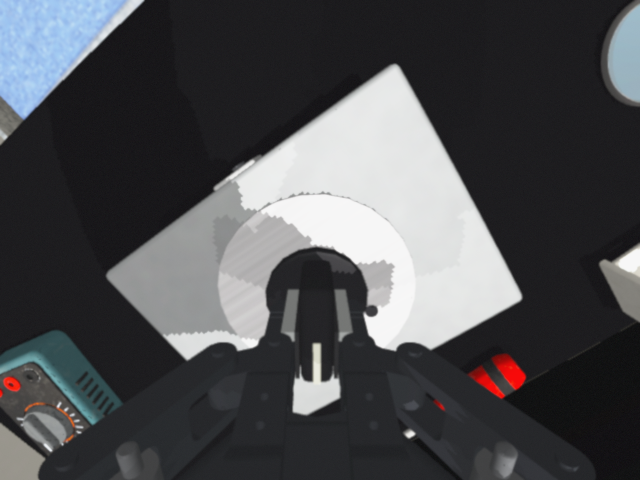

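The wrist view shows the bar held square between the pads at about (317,330), with the white line at (317,363). The dial has turned with the gripper to three dots. I'll go on to one dot, then two dots.

```bash
python3 - <<'E'
from turn import *
turn([0.2,-0.2,-0.6])
turn([-0.3,0.0])
ctrl.gripper_open();ctrl.sleep(.2);st("open")
ctrl.move_linear(c+[0.25]);ctrl.goto([0.42,-0.2425,0.32],[np.pi,0,-0.087]);ctrl.sleep(.3)
m=camera_model("wrist");a=snapshot("wrist");cv2.imwrite("pics/w3.png",a);print(proj(m,[c+[.105]]));st("up")
E
```

```text
at -0.60 11.99 [ 0.5021 -0.2427  0.0772] theta -0.6 F [-0.5  0.   5.2] M [-0.    0.1   0.08] 0.0135 28.3
at 0.00 13.78 [ 0.5021 -0.2426  0.0772] theta 0.0 F [-0.8  0.3  5.3] M [ 0.02  0.17 -0.03] 0.0138 28.3
open 14.67 [ 0.502  -0.2425  0.077 ] theta 0.0 F [-0.4 -0.2 -0.5] M [-0.01 -0.04 -0.03] 0.0854 0.0
[[309.3724435  125.66664871]]
up 18.89 [ 0.42   -0.2425  0.32  ] theta 3.142 F [0.3 0.9 0. ] M [ 0.02  0.01 -0.03] 0.0854 0.0
```

View pics/w3.png

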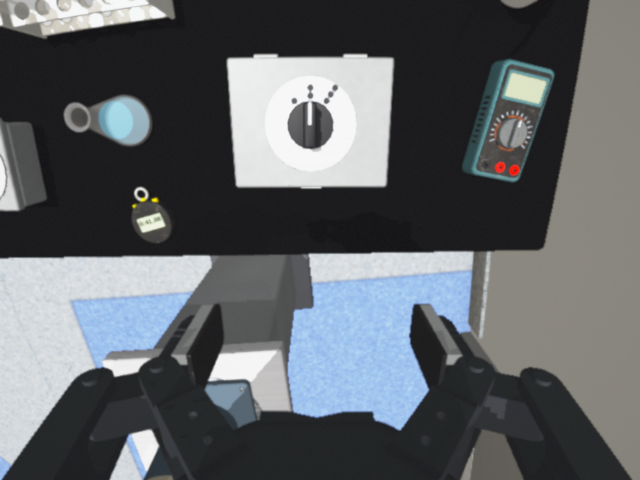

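The pointer at (310,112) lines up with the two dots at (310,88–96), and the flask is standing at (122,120). The gripper is clear, so I'll hand the job in.

```bash
python3 -c "
from bench import ctrl
print(ctrl.finish_job())"
```

```text
the job is handed in; nothing more can be done
None
```

I dialled three-one-two into the larger box and let go with the pointer at two dots; the flask is still standing, the arm went nowhere near the smaller dial, and the job is handed in (no verdict was returned).

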